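# Click the sample carriage into the camera's stop and take the picture

### The arm

A 6-joint arm with a two-finger parallel gripper is mounted at the origin on the work surface. World frame = base frame: x ahead of the robot, y to its left, z up, the work surface at z = 0. Lengths are in m, angles in rad, forces in N, time in s.
With the tool pointing down it reaches from about 0.375 to 0.9 m from the base axis. Payload 3.1 kg.
Tool frame: the origin (TCP) lies between the finger pads; the fingertips stand robot.tip_extent ahead of it and the grasp point (between the pads) lies 3 mm ahead of it (robot.tip_extent is the distance from the TCP to the fingertips, in m); z points along the fingers, x is the direction in which the jaws open and shut, and the axes are right-handed (so a half turn about z gives the same grasp; the last joint's range is limited). The gripper opens to 87 mm and grips with 3 to 60 N. Pads are 19 mm wide; open, the fingers measure 117 mm over their backs; the gripper's body (75 mm by 190 mm) begins 51 mm behind the grasp point.
Start: joints at [-0.178, 0.527, 1.433, -0, 1.181, -0.178], TCP at [0.625, 0, 0.245] pointing down, gripper open.
Joint ranges: [-3.08, 3.08], [-0.75, 2.2], [0.22, 2.44], [-1.43, 4.57], [0, 2.65], [-2.85, 2.85]. Speed limits (rad/s): [2.79, 2.79, 3.14, 3.14, 3.14, 3.14].

### API

Orientations are given as a unit quaternion [x, y, z, w].
In Python, from rig import robot, cams gives the robot as it stands.
- The arm moves only by the tool carry_out, never from a script. Its argument "steps" is a list of rows, each a list of 3 entries, a list of its own where there are three numbers: the shift along the world's x, y, z in cm, then the turn about the world's z in degrees, then the closure, from 0 (fully open) to 1 (shut). In form: [[[dx, dy, dz], spin, fingers], ...]. A call has 1 to 10 rows; each row shifts and turns the pose as measured when the row begins; what a row does not reach is not made up. A row lasts 1/10 s, in which the tool goes at most 50 mm and 8.59 degrees, less where a joint would pass 70% of its speed; a pose out of reach is approached as far as the arm can. A call with a gripper value outside its range is refused whole. The fingers move at their own pace and stop on an object; "squeeze" is the grip in N (left out, the last holds). Time passes only in rows, so rows that do not move let the fingers close. It gives the time, the measured TCP pose, the force and the opening at its end, in the units of the state.
- robot.get_obs(): the state, without advancing time (a new reading comes with each control period).
- cams.camera(name): name is "scene" or "side" or "wrist"; returns a dict with "pixels" (384x512x3 uint8, red, green, blue), "fx", "fy", "cx", "cy" (pixels), "eye" and "rotation" of the camera in the world. Camera axes: x right, y up, looking along -z (the intrinsics and any distortion apply to the point x, -y, -z); pixel columns grow to the right and rows downward; lengths in m; the calibration is good to about 2 mm. A picture is of the moment at which its call begins. There is no depth.
- robot.hand_in(): hands the job in, once; it reports no verdict.
The state is a dict: "time": time; "q": joint angles; "joint_velocities": joint speeds; "joint_torque": joint torques, N m; "position": TCP position; "tool_rot": TCP orientation; "ft_force": force on the tool from outside, world axes, zero at the start; "moment": the same for the moment, N m; "grip_width": finger opening in m.
Only numpy, scipy, OpenCV 4.12 (cv2) and the standard library are available. Lean on these libraries where they do the work, as an engineer would, in place of code of your own. Each camera call takes 0.05 s, during which the arm holds its last target. There are 200 camera calls.

### The job

With the fingertips, push the dark grey sample carriage along its rail until it clicks into the stop in front of the camera (the stand with the lens barrel, not the one with the flared lamp), then press the button on top of the camera fully down and let it come back up. Lift nothing, do not touch the jar riding on the carriage, and leave the other things on the bench where they are.

Things in the scene. Friction and masses are not known exactly. Their poses are not given: they have to be found in the camera images.
- rail: Straight two-track rail fixed to the bench, 500 mm long, 100 mm wide, 18 mm high, with a 22 mm high stop across each end. Origin: centre of its underside. y axis along the rail, x axis across it, away from the robot, towards the two stands.
- carriage: Dark grey plastic slab that slides along the rail and cannot leave it: 130 mm along its y (the rail's y), 100 mm across, 24 mm thick. Origin: centre of its underside, 19 mm above the bench; the flat end faces lie 65 mm either way along y, 19 to 43 mm above the bench. A 14 mm deep round well in its top holds the jar. Slides against 1.5 N plus 10 N per m/s; travels past either stop.
- carriage_back (a point): Middle of the carriage's back face, 50 mm from its origin along x. A sprung brass ball, 12 mm across, sticks out here and clicks into a stop. Resistance begins 19 mm before a stop, peaks at 6 to 8 N some 15 mm before, is gone about 8 mm before; from there the carriage jumps ahead by itself into the stop. Pushed on, the same resistance returns and it jumps out about 9 mm beyond.
- camera_stand: Camera station, fixed behind the rail's left or right half: dark steel foot, white camera body 50 x 56 x 58 mm, black lens barrel 36 mm across pointing at the rail, one round button on top. Origin: at bench height on the rail's centre line, straight in front of the lens; axes parallel to the rail's. Camera body 117 to 167 mm along x, top 80 mm above the bench.
- camera_stop (a point): The camera's click stop: midway between two upright steel pins on its foot (12 mm thick, centres 18 mm apart along the rail), 46 mm above the bench, level with the pin tops. In the stop, the ball sits between the pins: carriage and camera_stand origins coincide along the rail.
- lamp_stand: Lamp station, the other stand behind the rail: same foot and same click stop pins, but with a white flared lamp head (68 mm across, top 94 mm above the bench) on a short post. Not the stop wanted. Origin and axes as for the camera stand.
- shutter_top (a point): Centre of the top of the round button on the camera body (28 mm across), 102 mm above the bench when up. Pressed straight down.
- shutter (a joint): Travel of that button in m: 0 up, 0.006 fully down; springs back. Fully down takes about 4 N.
- jar: Glass jar with white lid, 44 mm across, 60 mm tall, standing loose in the carriage's well; top 89 mm above the bench. Origin: centre of its underside, 10 mm above the carriage's origin.
- vial: Bystander: amber vial, 30 mm across, 55 mm tall, standing between the two stands. Origin: centre of its underside.
- pen: Bystander: white marker pen, 12 mm thick, 125 mm long, lying in front of the rail. Origin: centre of its underside.
- dish: Bystander: small clear culture dish, 60 mm across, 14 mm high, left of the rail. Origin: centre of its underside.
- media_a: Bystander: media bottle, 66 mm across, 150 mm tall, orange cap, left of the work. Origin: centre of its underside.
- media_b: Bystander: media bottle, 58 mm across, 130 mm tall, blue cap, left of the work. Origin: centre of its underside.
- beaker: Bystander: white open beaker, 70 mm across, 85 mm tall, right of the work. Origin: centre of its underside.
- tub: Bystander: white lidded tub, 60 mm across, 75 mm tall, right of the work. Origin: centre of its underside.
Things that resemble listed ones, but are neither listed nor needed, are in the scene too. What is shaped like the camera_stand but pink is not meant. Leave any purple look-alike of the jar alone.

How it is judged:
By the outcome, as a careful person would: the job done as asked, in the order asked, and still so for the second after the job is handed in, with the robot touching nothing.
It also fails if it takes over 43 s, if anything falls off the work surface, if the arm or the gripper's body presses on something with over 40 N, if the wrist force passes 120 N, or if a joint passes its speed limit or range.

## Working session

There is one attempt and no reset: what is moved stays moved. The work goes in short steps, Python scripts to look and compute and a tool call to move; the robot and the scene stay as the last step left them, time stands still between calls to the robot, and variables do not carry over. Pictures are saved under pics/ and viewed, about 8 in all and at most 12, crops included, and the job is handed in when it is done.

Besides the shell and the picture viewer there is one more tool, called after "Request:" as name([rows], argument=value, ...), one row to a line, values as JSON. carry_out: Moves the arm, as the interface text tells. Its arguments: {"type":"object","properties":{"steps":{"type":"array"},"squeeze":{"type":"number"}},"required":["steps"]}

```bash
mkdir -p pics; ls; cat > h.py <<'E'
import numpy as np, cv2, pickle
from rig import robot, cams
def snap(n, tag):
    c=cams.camera(n); cv2.imwrite(f'pics/{tag}.png', c['pixels'][:,:,::-1]); pickle.dump(c,open(f'pics/{tag}.pkl','wb')); return c
def ray(c,u,v):
    d=np.array([(u-c['cx'])/c['fx'], -(v-c['cy'])/c['fy'], -1.])
    return np.array(c['eye']), np.array(c['rotation'])@d
def onz(c,u,v,z):
    e,d=ray(c,u,v); return e+d*(z-e[2])/d[2]
def proj(c,p):
    q=np.array(c['rotation']).T@(np.array(p)-np.array(c['eye'])); return c['cx']-c['fx']*q[0]/q[2], c['cy']+c['fy']*q[1]/q[2]
E
python3 - <<'E'
from h import *
a=snap('scene','s0');b=snap('side','d0');
print({k:v for k,v in a.items() if k!='pixels'}); print({k:v for k,v in b.items() if k!='pixels'}); o=robot.get_obs();print(o, robot.tip_extent)
E
```

```text
pics
{'fx': 470.53897744066876, 'fy': 470.53897744066876, 'cx': 259.6558706095346, 'cy': 190.24550668279392, 'eye': array([ 1.26208683, -0.00261701,  1.26403475]), 'rotation': array([0.21714885, 0.21849273, 0.67975189, 0.66561602])}
{'fx': 463.65707701089616, 'fy': 463.65707701089616, 'cx': 255.18151248047437, 'cy': 200.11682229200775, 'eye': array([ 0.34404855, -1.12536765,  0.85964373]), 'rotation': array([ 0.46547573, -0.02325895, -0.02808739,  0.88430903])}
{'time': 0.1, 'q': array([-1.78501252e-01,  5.28379482e-01,  1.43378463e+00, -9.10833496e-06,
        1.18141323e+00, -1.78521470e-01]), 'joint_velocities': array([ 0.00073421, -0.00281047, -0.00304469, -0.00120663,  0.00148577,
       -0.00167509]), 'joint_torque': array([-3.02360622e-04, -4.40987206e+01, -1.77151054e+01,  6.34850166e-02,
        5.34114777e-02, -3.85449334e-05]), 'position': array([6.24373004e-01, 1.39377940e-04, 2.43662269e-01]), 'tool_rot': array([ 9.99999508e-01,  1.18420359e-05, -9.77326467e-04, -1.72061435e-04]), 'ft_force': array([-0.1328656 , -0.31916331,  0.32929842]), 'moment': array([0.02756615, 0.04209747, 0.01587633]), 'grip_width': 0.08723162378239974} 0.022
```

```bash
sed -i "s/c=cams.camera(n); /c=cams.camera(n); c['rotation']=R.from_quat(c['rotation']).as_matrix(); /; 1a from scipy.spatial.transform import Rotation as R" h.py
python3 - <<'E'
import cv2
from h import *
for n,t in(('scene','s1'),('side','d1')): snap(n,t)
for t in('s1','d1'):
    i=cv2.imread(f'pics/{t}.png'); cv2.imwrite(f'pics/{t}b.png',cv2.resize(i,(800,600),interpolation=cv2.INTER_CUBIC))
E
```

```text
(no output)
```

View pics/s1b.png

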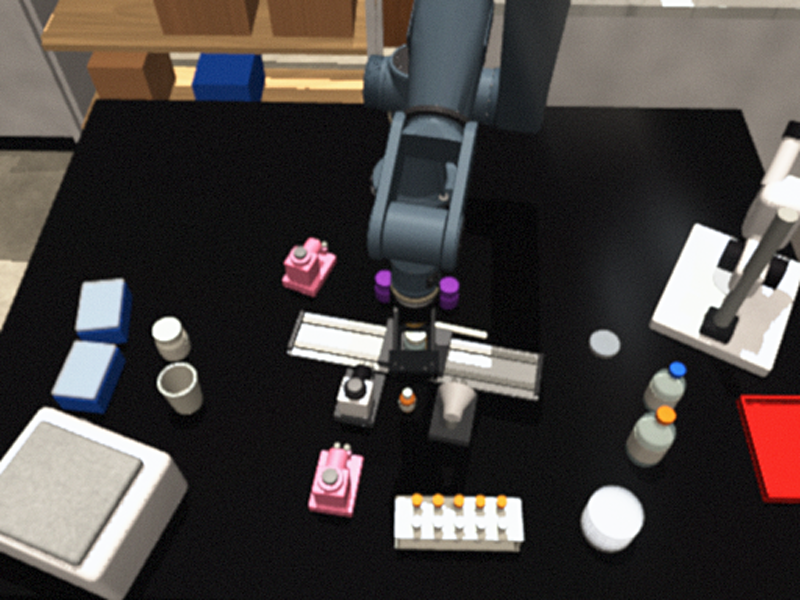

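View pics/d1b.png

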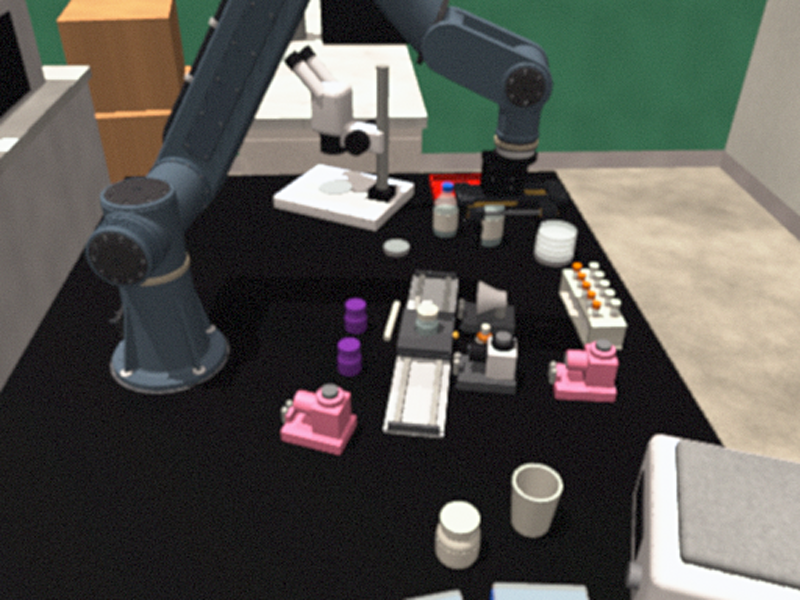

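The scene camera faces the robot. The camera station is at scene px (355,393), on the −y half of the rail. The lamp is at (455,405), on the +y half. The carriage is under the gripper, so it has to be pushed toward −y. Next I need enlarged crops.

```bash
python3 - <<'E'
import cv2
a=cv2.imread('pics/d1.png')[165:285,235:345]; a=cv2.resize(a,None,fx=5,fy=5,interpolation=cv2.INTER_CUBIC)
b=cv2.imread('pics/s1.png')[190:290,175:355]; b=cv2.resize(b,None,fx=4.4,fy=4.4,interpolation=cv2.INTER_CUBIC)
cv2.imwrite('pics/dc.png',a);cv2.imwrite('pics/sc.png',b)
E
```

```text
(no output)
```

View pics/dc.png

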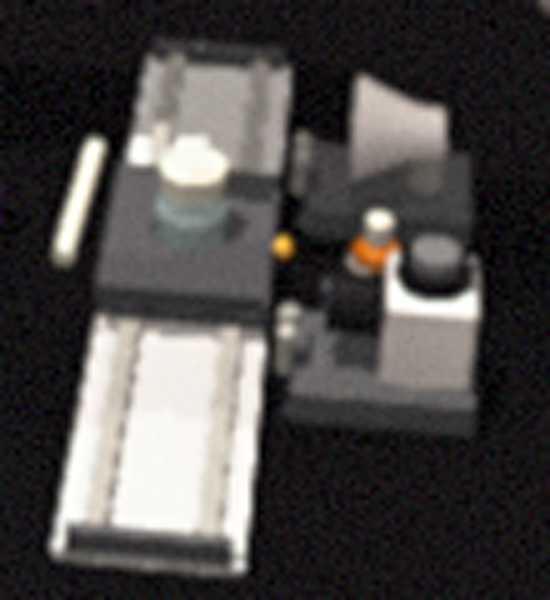

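View pics/sc.png

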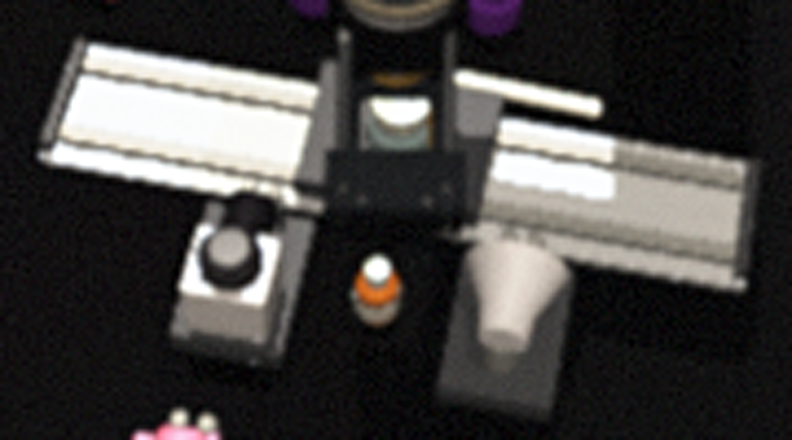

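Side crop (offset 235,165, ×5): rail near end at (150,535), button top (437,247), jar lid (195,155), carriage +y edge near row 175. Scene crop (offset 175,190, ×4.4): rail stops at x≈62 and x≈750, button top (232,243). Now I'll cast rays.

```bash
cat >> h.py <<'E'
def D(x,y,z,c=None): return onz(pickle.load(open('pics/d1.pkl','rb')),235+(x+.5)/5-.5,165+(y+.5)/5-.5,z)
def S(x,y,z,c=None): return onz(pickle.load(open('pics/s1.pkl','rb')),175+(x+.5)/4.4-.5,190+(y+.5)/4.4-.5,z)
E
python3 - <<'E'
from h import *
np.set_printoptions(precision=4,suppress=True)
for n,p in dict(railS_L=S(62,97,.022),railS_R=S(750,222,.022),railD_near=D(150,528,.022),railD_far=D(215,45,.022),
 cornS_a=S(80,40,.018),cornS_b=S(40,158,.018),cornS_c=S(762,160,.018),cornS_d=S(745,290,.018),
 butS=S(232,243,.102),butD=D(437,245,.102),lidD=D(195,155,.089),
 carr_nearL=D(97,290,.043),carr_nearR=D(272,298,.043),carr_farR=D(280,178,.043),carr_farS_top=S(503,98,.043),carr_nearS=S(325,62,.043),
 camfarL=S(220,200,.08),camtopS_a=S(210,222,.08),camS_b=S(178,293,.08),camS_c=S(270,305,.08),
 bodyD_l=D(385,295,.08),bodyD_r=D(480,310,.08),penS=S(530,90,.012),penend=S(600,105,.012),penD0=D(62,255,.006),penD1=D(98,145,.006),ball=D(283,245,.031)).items(): print(n,p)
E
```

```text
railS_L [ 0.452  -0.2368  0.022 ]
railS_R [0.544  0.2475 0.022 ]
railD_near [ 0.4452 -0.2329  0.022 ]
railD_far [0.5335 0.2512 0.022 ]
cornS_a [ 0.3993 -0.2297  0.018 ]
cornS_b [ 0.501  -0.2474  0.018 ]
cornS_c [0.4913 0.2611 0.018 ]
cornS_d [0.5945 0.2403 0.018 ]
butS [ 0.613  -0.1011  0.102 ]
butD [ 0.6152 -0.0997  0.102 ]
lidD [0.4923 0.0156 0.089 ]
carr_nearL [ 0.4295 -0.0537  0.043 ]
carr_nearR [ 0.5304 -0.0666  0.043 ]
carr_farR [0.5516 0.0555 0.043 ]
carr_farS_top [0.4596 0.0778 0.043 ]
carr_nearS [ 0.4317 -0.0487  0.043 ]
camfarL [ 0.5686 -0.1129  0.08  ]
camtopS_a [ 0.5853 -0.1184  0.08  ]
camS_b [ 0.6379 -0.1354  0.08  ]
camS_c [ 0.6452 -0.0761  0.08  ]
bodyD_l [ 0.5851 -0.1151  0.08  ]
bodyD_r [ 0.6352 -0.1313  0.08  ]
penS [0.4318 0.0995 0.012 ]
penend [0.4437 0.1496 0.012 ]
penD0 [0.4142 0.0317 0.006 ]
penD1 [0.4451 0.1536 0.006 ]
ball [0.5468 0.0012 0.031 ]
```

Request:
carry_out([
  [[-2.3,2.0,0],-2.2,1],
  [[-2.3,2.0,0],-2.2,1],
  [[-2.3,2.0,0],-2.2,1],
  [[-2.3,2.0,0],-2.2,1],
  [[-2.3,2.0,0],-2.0,1],
  [[0,0,0],0,1],
  [[0,0,0],0,1],
  [[0,0,0],0,1],
], squeeze=10)

```text
time: 1.0
position: [0.5056, 0.1017, 0.2424]
tool_rot: [0.995, -0.099, -0.001, 0.0]
ft_force: [-0.1, 0.4, 0.1]
grip_width: 0.0308
```

```bash
python3 - <<'E'
from h import *
o=robot.get_obs();print(o['position'],R.from_quat(o['tool_rot']).as_matrix().round(3).tolist())
for n,t in(('scene','s2'),('side','d2')): snap(n,t)
a=cv2.imread('pics/d2.png')[175:265,250:340]; a=cv2.resize(a,(396,396),interpolation=cv2.INTER_CUBIC)
b=cv2.imread('pics/s2.png')[190:280,175:265]; b=cv2.resize(b,(396,396),interpolation=cv2.INTER_CUBIC)
cv2.imwrite('pics/m2.png',np.hstack([a,b]))
E
```

```text
[0.50557739 0.10169869 0.24238844] [[0.981, -0.196, -0.002], [-0.196, -0.981, -0.001], [-0.002, 0.001, -1.0]]
```

View pics/m2.png

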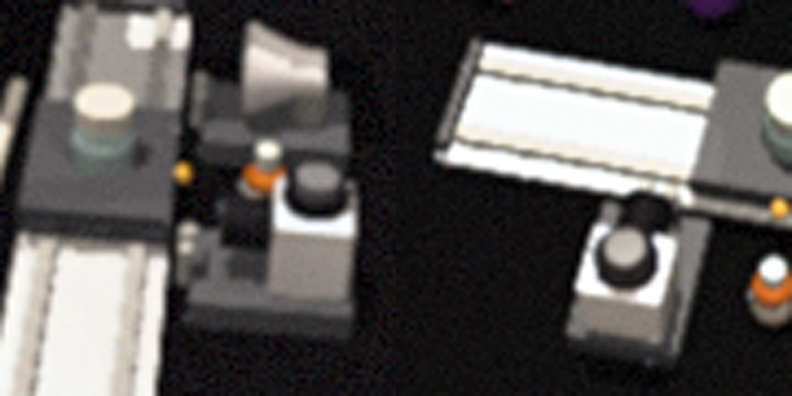

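```bash
cat >> h.py <<'E'
c0=np.array([.494,.0075]); th=np.radians(10.6); ey=np.array([np.sin(th),np.cos(th)]); ex=np.array([np.cos(th),-np.sin(th)])
def rl(p): d=np.array(p)[:2]-c0; return (d@ex).round(4),(d@ey).round(4)
def D2(x,y,z): return onz(pickle.load(open('pics/d2.pkl','rb')),250+(x+.5)/4.4-.5,175+(y+.5)/4.4-.5,z)
E
python3 - <<'E'
from h import *
for n,p in dict(edge1=S(324,62,.043),edge2=S(296,188,.043),ball=S(383,208,.031),ballD=D2(184,173,.031),but=S(232,246,.102),butD=D2(319,181,.102),
 pinD1=D2(189,232,.046),nearL=D2(20,212,.043),nearR=D2(168,220,.043),farR=D2(182,108,.043),farL=D2(48,103,.043),lid=D2(104,94,.089),
 a=S(202-0,225,.08),lens=S(250,205,.08)).items(): print(n,p.round(4),rl(p))
o=robot.get_obs();print(rl(o['position']))
# pins: bright spots by color in scene
im=cv2.imread('pics/d2.png'); print(im[222:240,288:298].max(2))
for t,tag in(('s2','scene'),('d2','side')):
    im=cv2.imread(f'pics/{t}.png'); h=cv2.cvtColor(im,cv2.COLOR_BGR2HSV)
    m=cv2.inRange(h,(10,120,120),(32,255,255)); n,_,st,ce=cv2.connectedComponentsWithStats(m)
    c=pickle.load(open(f'pics/{t}.pkl','rb'))
    for i in range(1,n):
        p=onz(c,*ce[i],.031)
        if st[i,4]>3 and abs(rl(p)[0])<.15 and abs(rl(p)[1])<.2: print(tag,st[i],p.round(4),rl(p))
E
```

```text
edge1 [ 0.4318 -0.0494  0.043 ] (np.float64(-0.0507), np.float64(-0.0674))
edge2 [ 0.5363 -0.065   0.043 ] (np.float64(0.0549), np.float64(-0.0635))
ball [ 0.5437 -0.0053  0.031 ] (np.float64(0.0512), np.float64(-0.0034))
ballD [ 5.472e-01 -5.000e-04  3.100e-02] (np.float64(0.0538), np.float64(0.0019))
but [ 0.6151 -0.101   0.102 ] (np.float64(0.139), np.float64(-0.0844))
butD [ 0.6136 -0.1097  0.102 ] (np.float64(0.1391), np.float64(-0.0932))
pinD1 [ 0.538  -0.0857  0.046 ] (np.float64(0.0604), np.float64(-0.0835))
nearL [ 0.4299 -0.0547  0.043 ] (np.float64(-0.0516), np.float64(-0.0729))
nearR [ 0.5266 -0.0684  0.043 ] (np.float64(0.046), np.float64(-0.0686))
farR [0.5535 0.0612 0.043 ] (np.float64(0.0486), np.float64(0.0637))
farL [0.4588 0.0722 0.043 ] (np.float64(-0.0465), np.float64(0.0571))
lid [0.4911 0.0137 0.089 ] (np.float64(-0.004), np.float64(0.0055))
a [ 0.5877 -0.1234  0.08  ] (np.float64(0.1162), np.float64(-0.1115))
lens [ 0.5719 -0.0929  0.08  ] (np.float64(0.0951), np.float64(-0.0843))
(np.float64(-0.0053), np.float64(0.0945))
[[ 82  43  12   7   0  13  19  21  27 
[... 411 characters left out ...]
57 134 111 102  88  90]
 [ 76  37  81 105 104  99  96  95  80  85]
 [ 97  39  79  99  96  88  84  79  70  84]
 [104  46  80 102  87  73  59  58  60  85]
 [ 96  43  84  97  86  64  48  52  56  86]
 [ 79  46  90 101  84  66  55  54  65  89]
 [ 69  48  79  99  86  75  72  74  87  97]
 [ 57  33  58  75  71  78  93 103 105 107]]
scene [260 235   5   5  16] [ 0.5437 -0.0054  0.031 ] (np.float64(0.0512), np.float64(-0.0035))
scene [256 252  10   8  49] [ 0.6075 -0.0081  0.031 ] (np.float64(0.1144), np.float64(0.0056))
side [290 212   3   4  12] [0.5462 0.0018 0.031 ] (np.float64(0.0524), np.float64(0.004))
side [305 212  10   7  37] [ 0.5996 -0.0085  0.031 ] (np.float64(0.1067), np.float64(0.0037))
```

Request:
carry_out([
  [[0,0,-4],0,1],
  [[0,0,-4],0,1],
  [[0,0,-4],0,1],
  [[0,0,-3],0,1],
  [[0,0,-2],0,1],
  [[0,0,0],0,1],
])

```text
time: 1.7
position: [0.5155, 0.097, 0.0682]
tool_rot: [0.995, -0.102, 0.007, 0.0]
ft_force: [-0.7, -0.5, 0.0]
grip_width: 0.0008
```

Request:
carry_out([
  [[-0.5,0,-0.7],0,1],
  [[-0.4,0,-0.7],0,1],
  [[0,0,0],0,1],
  [[0,0,0],0,1],
])

```text
time: 2.1
position: [0.5089, 0.0958, 0.0552]
tool_rot: [0.995, -0.103, 0.009, -0.0]
ft_force: [-0.7, -0.2, -0.1]
grip_width: 0.0006
```

```bash
python3 - <<'E'
from h import *
o=robot.get_obs();print(o['position'],rl(o['position']),o['ft_force'])
snap('side','d3');snap('scene','s3')
a=cv2.imread('pics/d3.png')[165:255,240:330]; a=cv2.resize(a,(396,396),interpolation=cv2.INTER_CUBIC)
b=cv2.imread('pics/s3.png')[185:275,235:325]; b=cv2.resize(b,(396,396),interpolation=cv2.INTER_CUBIC)
cv2.imwrite('pics/m3.png',np.hstack([a,b]))
E
```

```text
[0.50885261 0.09584832 0.05521151] (np.float64(-0.0017), np.float64(0.0896)) [-0.74308749 -0.24460425 -0.10947745]
```

View pics/m3.png

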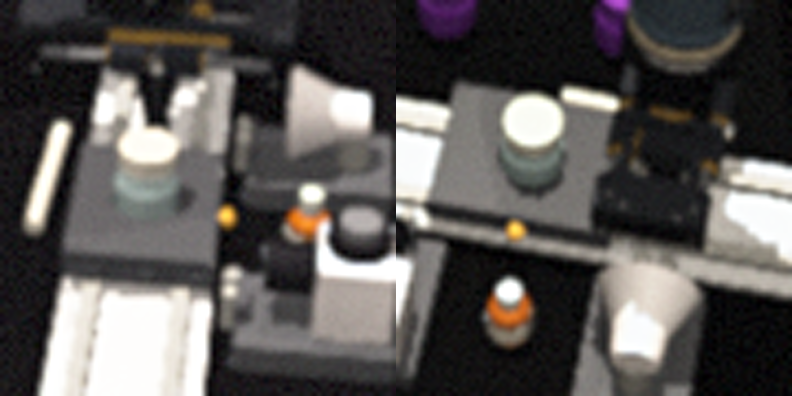

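The closed fingertips stand behind the carriage's +y face and clear of the jar. Now I'll push slowly, watching the force.

Request:
carry_out([
  [[-0.09,-0.49,-0.1],0,1],
  [[-0.09,-0.49,-0.1],0,1],
  [[-0.09,-0.49,0],0,1],
  [[-0.09,-0.49,0],0,1],
  [[-0.09,-0.49,0],0,1],
  [[-0.09,-0.49,0],0,1],
  [[-0.09,-0.49,0],0,1],
])

```text
time: 2.9
position: [0.5033, 0.0599, 0.0547]
tool_rot: [0.995, -0.103, 0.011, -0.001]
ft_force: [-0.4, 2.9, -0.6]
grip_width: 0.0005
```

Request:
carry_out([
  [[-0.09,-0.49,0],0,1],
  [[-0.09,-0.49,0],0,1],
  [[-0.09,-0.49,0],0,1],
  [[-0.09,-0.49,0],0,1],
  [[-0.09,-0.49,0],0,1],
])

```text
time: 3.4
position: [0.4982, 0.0332, 0.0547]
tool_rot: [0.995, -0.103, 0.011, -0.001]
ft_force: [1.1, 0.9, 0.4]
grip_width: -0.0001
```

Request:
carry_out([
  [[-0.08,-0.39,0],0,1],
  [[-0.08,-0.39,0],0,1],
  [[-0.08,-0.39,0],0,1],
])

```text
time: 3.7
position: [0.4958, 0.0202, 0.0547]
tool_rot: [0.995, -0.103, 0.011, -0.001]
ft_force: [0.2, 1.8, 0.2]
grip_width: 0.0006
```

Request:
carry_out([
  [[-0.05,-0.3,0],0,1],
])

```text
time: 3.8
position: [0.4951, 0.0168, 0.0547]
tool_rot: [0.995, -0.103, 0.011, -0.001]
ft_force: [0.8, 2.4, -0.1]
grip_width: 0.0003
```

Request:
carry_out([
  [[-0.05,-0.3,0],0,1],
])

```text
time: 3.9
position: [0.4945, 0.0137, 0.0547]
tool_rot: [0.995, -0.103, 0.011, -0.001]
ft_force: [0.9, 5.7, 0.6]
grip_width: 0.0004
```

Resistance is rising. I'll go in single small rows until it clicks.

Request:
carry_out([
  [[-0.05,-0.25,0],0,1],
])

```text
time: 4.0
position: [0.4941, 0.0117, 0.0547]
tool_rot: [0.995, -0.104, 0.011, -0.002]
ft_force: [1.8, 9.1, -0.1]
grip_width: 0.0008
```

Request:
carry_out([
  [[-0.04,-0.2,0],0,1],
])

```text
time: 4.1
position: [0.4939, 0.0104, 0.0547]
tool_rot: [0.994, -0.104, 0.012, -0.002]
ft_force: [3.1, 7.7, 0.7]
grip_width: 0.0005
```

Request:
carry_out([
  [[-0.04,-0.2,0],0,1],
])

```text
time: 4.2
position: [0.4937, 0.0094, 0.0547]
tool_rot: [0.994, -0.105, 0.012, -0.003]
ft_force: [2.4, 8.6, -0.2]
grip_width: 0.0004
```

Request:
carry_out([
  [[-0.04,-0.2,0],0,1],
])

```text
time: 4.3
position: [0.4935, 0.0083, 0.0547]
tool_rot: [0.994, -0.105, 0.012, -0.004]
ft_force: [1.4, 7.3, 0.3]
grip_width: 0.0004
```

Request:
carry_out([
  [[-0.04,-0.2,0],0,1],
])

```text
time: 4.4
position: [0.4933, 0.0071, 0.0548]
tool_rot: [0.994, -0.105, 0.012, -0.004]
ft_force: [1.8, 5.4, -0.3]
grip_width: 0.0006
```

Request:
carry_out([
  [[-0.04,-0.2,0],0,1],
])

```text
time: 4.5
position: [0.493, 0.0056, 0.0548]
tool_rot: [0.994, -0.105, 0.012, -0.005]
ft_force: [1.2, 3.8, -0.6]
grip_width: 0.0005
```

Request:
carry_out([
  [[-0.04,-0.2,0],0,1],
])

```text
time: 4.6
position: [0.4927, 0.0039, 0.0548]
tool_rot: [0.994, -0.105, 0.013, -0.005]
ft_force: [-0.1, 1.9, -0.8]
grip_width: 0.0004
```

Request:
carry_out([
  [[-0.03,-0.15,0],0,1],
  [[0,0,0],0,1],
])

```text
time: 4.8
position: [0.4922, 0.0015, 0.0548]
tool_rot: [0.994, -0.105, 0.012, -0.004]
ft_force: [-1.6, -0.2, 0.1]
grip_width: 0.0007
```

```bash
cat >> h.py <<'E'
def ball():
  for n in('scene','side'):
    c=snap(n,n+'_b'); h=cv2.cvtColor(c['pixels'],cv2.COLOR_RGB2HSV)
    m=cv2.inRange(h,(10,120,120),(32,255,255)); k,_,st,ce=cv2.connectedComponentsWithStats(m)
    for i in range(1,k):
        p=onz(c,*ce[i],.031)
        if st[i,4]>1 and abs(rl(p)[0])<.09 and abs(rl(p)[1])<.2: print(n,st[i],p.round(4),rl(p))
E
python3 - <<'E'
from h import *
o=robot.get_obs();print(rl(o['position']),o['ft_force']); ball()
E
```

```text
(np.float64(-0.0006), np.float64(-0.0062)) [-1.60051827 -0.19651472  0.08088106]
scene [234 230   3   4  10] [ 0.526  -0.0873  0.031 ] (np.float64(0.0489), np.float64(-0.0873))
side [283 183   3   2   5] [0.5465 0.1726 0.031 ] (np.float64(0.0213), np.float64(0.1719))
side [262 190   7   1   7] [0.4788 0.1355 0.031 ] (np.float64(-0.0385), np.float64(0.1231))
side [280 191   2   1   2] [0.5288 0.1272 0.031 ] (np.float64(0.0122), np.float64(0.124))
side [288 229   3   5  10] [ 0.5283 -0.0812  0.031 ] (np.float64(0.05), np.float64(-0.0809))
```

The force dropped to zero while the ball moved on 84 mm, so the carriage jumped ahead. Backing off, lifting and looking.

Request:
carry_out([
  [[0.2,1,0],0,1],
  [[0.3,1.5,0],0,1],
  [[0.2,1,1],0,1],
  [[0,0,3],0,1],
  [[0,0,4],0,1],
  [[0,0,3],0,1],
  [[0,0,1],0,1],
  [[0,0,0],0,1],
])

```text
time: 5.7
position: [0.4986, 0.0416, 0.1818]
tool_rot: [0.995, -0.104, 0.012, -0.004]
ft_force: [0.2, 0.4, -0.5]
grip_width: 0.0006
```

```bash
python3 - <<'E'
from h import *
ball()
o=robot.get_obs();print(o['position'],rl(o['position']))
a=cv2.imread('pics/side_b.png')[175:265,250:340]; a=cv2.resize(a,(396,396),interpolation=cv2.INTER_CUBIC)
b=cv2.imread('pics/scene_b.png')[190:280,185:275]; b=cv2.resize(b,(396,396),interpolation=cv2.INTER_CUBIC)
cv2.imwrite('pics/m4.png',np.hstack([a,b]))
E
```

```text
scene [233 230   4   4  12] [ 0.5264 -0.0882  0.031 ] (np.float64(0.0494), np.float64(-0.0881))
side [288 229   3   5  11] [ 0.5286 -0.081   0.031 ] (np.float64(0.0503), np.float64(-0.0806))
[0.4977391  0.04147555 0.1800671 ] (np.float64(-0.0026), np.float64(0.0341))
```

View pics/m4.png

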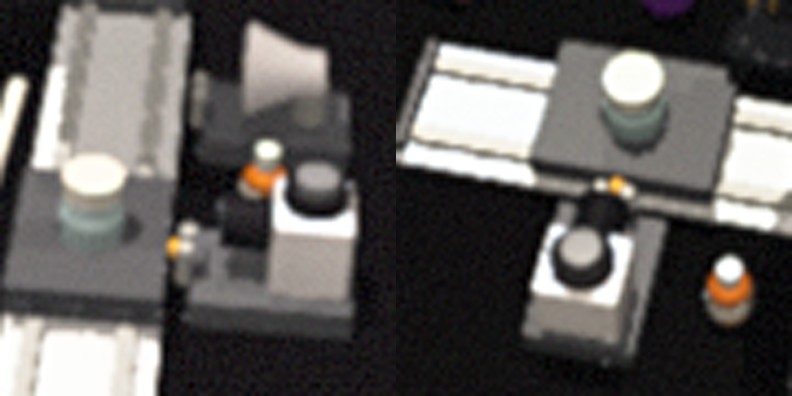

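The ball (side crop 175,246) sits between the two steel pins in front of the lens. Next is the button at about (0.615, −0.101).

Request:
carry_out([
  [[2.4,-2.9,0],0,1],
  [[2.4,-2.9,0],0,1],
  [[2.4,-2.9,0],0,1],
  [[2.4,-2.9,0],0,1],
  [[2.1,-2.6,0],0,1],
  [[0,0,0],0,1],
  [[0,0,0],0,1],
])

```text
time: 6.5
position: [0.6109, -0.1027, 0.1699]
tool_rot: [0.995, -0.103, -0.0, -0.006]
ft_force: [0.1, 0.3, -0.0]
grip_width: 0.0006
```

Request:
carry_out([
  [[0.2,0.1,-1.5],0,1],
  [[0.2,0.1,-1.5],0,1],
  [[0,0,0],0,1],
  [[0,0,0],0,1],
])

```text
time: 6.9
position: [0.6108, -0.0964, 0.1341]
tool_rot: [0.995, -0.101, -0.005, -0.007]
ft_force: [0.9, -0.3, 0.1]
grip_width: 0.0006
```

```bash
python3 - <<'E'
from h import *
o=robot.get_obs();print(o['position'],rl(o['position']))
snap('side','d5');snap('scene','s5')
a=cv2.imread('pics/d5.png')[175:265,250:340]; a=cv2.resize(a,(396,396),interpolation=cv2.INTER_CUBIC)
b=cv2.imread('pics/s5.png')[190:280,185:275]; b=cv2.resize(b,(396,396),interpolation=cv2.INTER_CUBIC)
cv2.imwrite('pics/m5.png',np.hstack([a,b]))
E
```

```text
[ 0.61080079 -0.09644252  0.13413848] (np.float64(0.1339), np.float64(-0.0807))
```

View pics/m5.png

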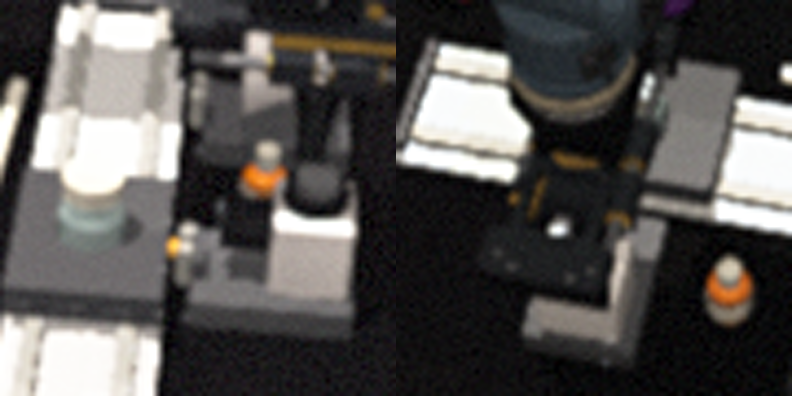

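Fingertips are above the button, off by about 4 mm and 5 mm. I'll correct that and press.

Request:
carry_out([
  [[0.4,-0.45,-0.3],0,1],
  [[0.1,0,-0.3],0,1],
  [[0,0,-0.3],0,1],
])

```text
time: 7.3
position: [0.6176, -0.1016, 0.127]
tool_rot: [0.995, -0.101, -0.003, -0.007]
ft_force: [-0.5, 1.2, 0.1]
grip_width: 0.0002
```

Request:
carry_out([
  [[0,0,-0.2],0,1],
  [[0,0,-0.2],0,1],
])

```text
time: 7.5
position: [0.6178, -0.1019, 0.1229]
tool_rot: [0.995, -0.101, -0.002, -0.007]
ft_force: [-1.2, 1.0, 1.8]
grip_width: 0.0006
```

Request:
carry_out([
  [[0,0,-0.2],0,1],
  [[0,0,-0.2],0,1],
])

```text
time: 7.7
position: [0.6178, -0.1019, 0.1193]
tool_rot: [0.995, -0.101, -0.002, -0.007]
ft_force: [-0.6, 1.1, 3.5]
grip_width: 0.0008
```

Request:
carry_out([
  [[0,0,-0.2],0,1],
  [[0,0,-0.1],0,1],
])

```text
time: 7.9
position: [0.6179, -0.1019, 0.1184]
tool_rot: [0.995, -0.101, -0.002, -0.007]
ft_force: [-2.4, 0.8, 8.7]
grip_width: 0.0007
```

Request:
carry_out([
  [[0,0,-0.2],0,1],
  [[0,0,-0.2],0,1],
])

```text
time: 8.1
position: [0.6179, -0.1019, 0.1182]
tool_rot: [0.995, -0.101, -0.002, -0.006]
ft_force: [-3.7, 0.9, 13.2]
grip_width: 0.0005
```

The button has bottomed: 13 N with no further travel, at z 0.118. Releasing.

Request:
carry_out([
  [[0,0,1],0,1],
  [[0,0,2],0,1],
  [[0,0,4],0,1],
  [[0,0,4],0,1],
  [[-1,3,2],0,1],
  [[-2,4,0],0,1],
  [[-2,4,0],0,1],
  [[-2,3,0],0,1],
  [[0,0,0],0,1],
  [[0,0,0],0,1],
])

```text
time: 9.1
position: [0.5464, 0.0407, 0.2548]
tool_rot: [0.995, -0.102, 0.002, -0.006]
ft_force: [0.8, -0.0, -0.3]
grip_width: 0.0005
```

```bash
python3 - <<'E'
from h import *
ball()
a=cv2.imread('pics/side_b.png')[165:265,240:340]; a=cv2.resize(a,(396,396),interpolation=cv2.INTER_CUBIC)
b=cv2.imread('pics/scene_b.png')[185:285,185:285]; b=cv2.resize(b,(396,396),interpolation=cv2.INTER_CUBIC)
cv2.imwrite('pics/m6.png',np.hstack([a,b]))
o=robot.get_obs();print(o['position'],o['ft_force'])
E
```

```text
scene [233 230   4   4  11] [ 0.5259 -0.0878  0.031 ] (np.float64(0.0489), np.float64(-0.0878))
side [288 229   3   4  10] [ 0.5287 -0.0798  0.031 ] (np.float64(0.0502), np.float64(-0.0794))
[0.5465887  0.03988371 0.25444822] [-0.75316592 -0.58011641 -0.46706041]
```

View pics/m6.png

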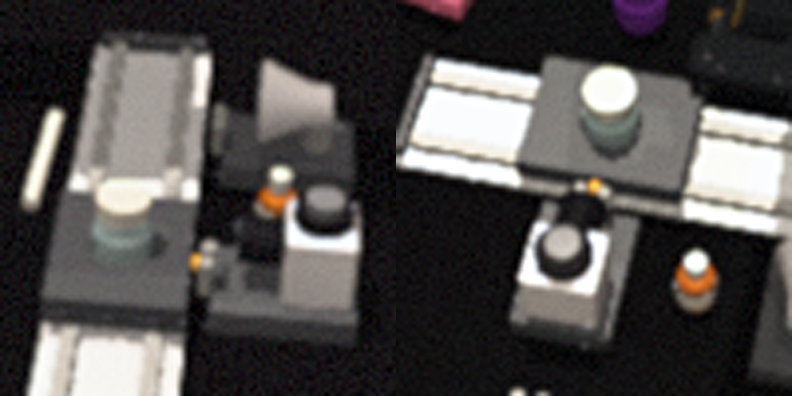

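The carriage is in the stop, the jar is upright, the button is back up, and the vial and pen have not moved.

```bash
python3 -c "
from rig import robot
print(robot.hand_in())"
```

```text
the job is handed in; nothing more can be done
None
```

I pushed the carriage about 84 mm towards the camera with the closed fingertips until it clicked into the camera's stop. Then I pressed the camera button fully down, let it come back up and handed the job in at about 9 s of robot time.

- **Click:** the force rose to about 9 N, then fell to zero as the carriage jumped ahead by itself. The brass ball still sits between the camera's pins in the last pictures.
- **Button:** it bottomed out at about 6 mm of travel, with 13 N on it and no further movement. The last picture shows it back up.
- **Other things:** in the last pictures the jar stands upright in its well, and the vial and pen look unmoved. I did not re-check the dish, bottles, beaker or tub, as the arm never went near them.
- **Disagreement:** the two cameras put the ball about 8 mm apart along the rail, both before and after the push. I therefore relied on the force drop, and on the ball's position relative to the pins, rather than on absolute positions.

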